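Feed a sample tub through the roast reader

TASK

A small lidded sample tub is waiting in the guide channel of the roast-colour reader. Take the wooden push stick by its upright grip and use it to push the tub along the channel, under the reader head, until it sits against the stop at the far end; never touch the tub with the gripper. Then draw the stick out and set it down flat on the table, grip upwards, clear of the reader.

Things in the scene. Friction and masses are not known exactly. Their poses are not given: they have to be found in the camera images.
- push_stick: Push stick of pale wood, 90 g, on the table at the robot's right: flat bar 200 long (x), 26 wide (y), 14 mm thick, with one upright grip block on it, 44 long (x), 18 wide (y), top 82 mm above the bar's underside, centred 75 mm behind the bar's middle (x = -75). Origin: centre of the underside; x points to the pushing end, z up. Pinch the grip across y from above. A thin slat without grip is not it.
- push_stick_tip (a point): Middle of the lower edge of the push stick's front (pushing) end, 100 mm ahead of its origin.
- tub: Small sample tub, white with a yellow lid, 60 mm long (x, along the channel), 44 mm wide (y), 28 mm tall, about 60 g; slides easily. Origin: centre of its underside. It waits in the open entry part of the reader's channel, before the head; other tubs, standing on the table, are not part of the job.
- reader: Fixed reader with a straight channel. Origin: middle of the entry mouth, table height; x: feed direction (robot's right to left), z up. In mm: floor 12 above table; 52 wide between walls 8 thick, tops at z 36; base and walls x 0 to 250. White head over it at x 90 to 160, z 60 to 120, 118 wide; box 130 high beside it (y -59 to -119). Rubber stop's face at x 240: tub against it has x 210.
Not all that is in view belongs to the job. Leave any orange look-alike of the push_stick alone.

How it is judged:
By the outcome, as a careful person would: the job done as asked, in the order asked, and still so for the second after the job is handed in, with the robot touching nothing.
It also fails if it takes over 50 s, if anything falls off the work surface, if the arm or the gripper's body presses on something with over 40 N, if the wrist force passes 120 N, or if a joint passes its speed limit or range.

ROBOT

A 6-joint arm with a two-finger parallel gripper is mounted at the origin on the work surface. World frame = base frame: x ahead of the robot, y to its left, z up, the work surface at z = 0. Lengths are in mm, angles in rad, forces in N, time in s.
With the tool pointing down it reaches from about 300 to 825 mm from the base axis. Payload 5.4 kg.
Tool frame: the origin (TCP) lies at the very end of the fingers, on their centre line; the grasp point (between the pads) lies 19 mm behind it (r.hold_point_z is the distance from the TCP to the grasp point, in mm); z points along the fingers, y is the line along which they close (so a half turn about z gives the same grasp; the last joint's range is limited). The gripper opens to 92 mm and grips with 3 to 60 N. Pads are 20 mm wide; open, the fingers measure 128 mm over their backs; the gripper's body (75 mm by 189 mm) begins 69 mm behind the grasp point.
Start: joints at [-1.527, 0.158, 1.597, -0, 1.386, -0.21], TCP at [144.35, -556.569, 214.601] pointing down, gripper open.
Joint ranges: [-2.91, 2.91], [-0.94, 2.29], [0.18, 2.7], [-1.29, 4.43], [0.17, 2.64], [-3, 3]. Speed limits (rad/s): [2.57, 2.57, 3.14, 3.14, 3.14, 3.14].

INTERFACE

Orientations are given as a unit quaternion [w, x, y, z].
In Python, from rig import r, read_camera, calibration gives the robot as it stands. The module is installed in compiled form; this text tells all that it offers. Calls block until the motion is done:
- r.move_ptp(position, orientation): joint-space move of the TCP to a pose.
- r.move_straight(position, frame=None, v=150, force_limit=None): straight line of the TCP; frame=None keeps the orientation; v is the mean speed in mm/s. With force_limit (N) it stops when the force on the tool has changed by that much, and returns True; else False.
- r.goto_joints(angles): joint-space move.
- r.open_jaws() and r.grasp(effort=None): open the fingers fully, or close them until they stop; effort is the grip in N (None keeps the last).
- r.wait(seconds).
- r.inverse_kinematics(position, orientation): joint angles nearest the present ones, or None.
- read_camera(name): name is "scene" or "top" or "wrist"; returns (picture, depth): 480x640x3 uint8, blue, green, red; 480x640 float32, mm along the optical axis (not along the pixel's ray), 0 where there is no reading.
- calibration(name): a dict with "fov_y" (degrees; the focal length in pixels is half the picture's height over the tangent of half this angle, whatever the lens; pixels are square), "cx", "cy" (the principal point, pixels), "rvec" (rotation vector, rad) and "tvec" (3), from world to camera coordinates, as OpenCV has them. Camera axes: x right, y down, z forward; pixel columns grow to the right and rows downward; lengths in mm; the calibration is good to about 2 mm. A picture is of the moment at which its call begins: read the wrist's pose just before it. calibration takes no time and is no camera call; for the wrist camera it gives the pose at the moment of the call.
A pose or a line that the arm cannot do raises r.PlanningError and nothing moves.
- r.job_done(): hands the job in; it is judged then, once.
Readings, each from a call of its own:
- r.current_t(): time.
- r.current_joint_pos(): joint angles.
- r.current_qvel(): joint speeds.
- r.current_joint_efforts(): joint torques, N m.
- r.current_position(): TCP position.
- r.current_eef_rot(): TCP orientation.
- r.current_ft_force(): force on the tool from outside, world axes, zero at the start.
- r.current_torque(): the same for the moment, N m.
- r.current_gripper_width(): finger opening in mm.
- r.current_gripper_force(): force on a finger pad.
Only numpy, scipy, OpenCV 4.12 (cv2) and the standard library are available. Lean on these libraries where they do the work, as an engineer would, in place of code of your own. Each camera call takes 0.05 s, during which the arm holds its last target. There are 200 camera calls.

## Working session

There is one attempt and no reset: what is moved stays moved. The work goes in short steps, each a Python script; the robot and the scene stay as the last script left them, time stands still between calls to the robot, and variables do not carry over. Pictures are saved under pics/ and viewed, at most 10 in all, crops included, and the job is handed in when it is done.

```bash
mkdir -p pics; cat > h.py <<'E'
import numpy as np, cv2
from rig import r, read_camera, calibration
def cam(n):
    c=calibration(n); im,d=read_camera(n)
    R=cv2.Rodrigues(np.array(c["rvec"],float))[0]; t=np.array(c["tvec"],float).ravel()
    f=240/np.tan(np.radians(c["fov_y"])/2)
    return im,d,(R,t,f,c["cx"],c["cy"])
def ray(uv,z,K):
    R,t,f,cx,cy=K; uv=np.atleast_2d(uv).astype(float)
    v=np.c_[(uv[:,0]-cx)/f,(uv[:,1]-cy)/f,np.ones(len(uv))]@R; o=-R.T@t
    return o+v*((z-o[2])/v[:,2])[:,None]
def cloud(d,K):
    R,t,f,cx,cy=K; v,u=np.mgrid[:480,:640]
    p=np.stack([(u-cx)/f*d,(v-cy)/f*d,d],-1)
    return (p-t)@R
E
python3 - <<'E'
from h import *
for n in("scene","top"):
    im,d,K=cam(n); cv2.imwrite(f"pics/{n}1.png",im); np.savez(f"{n}1.npz",im=im,d=d,K=np.array(K,dtype=object)); print(n,calibration(n),(d>0).mean())
E
```

```text
scene {'fov_y': 57.920699662102784, 'cx': 319.7930170048805, 'cy': 240.87699395222722, 'rvec': array([ 2.22226907,  0.95641079, -0.39234144]), 'tvec': array([-238.1983099 , -304.91179148, 1186.47169277])} 0.9958951822916666
top {'fov_y': 46.43584244077135, 'cx': 324.909145283689, 'cy': 236.60860193863576, 'rvec': array([ 2.14487463, -2.20615794,  0.10353599]), 'tvec': array([-128.67579731,  509.62802269,  837.17977539])} 0.9958430989583333
```

View pics/scene1.png

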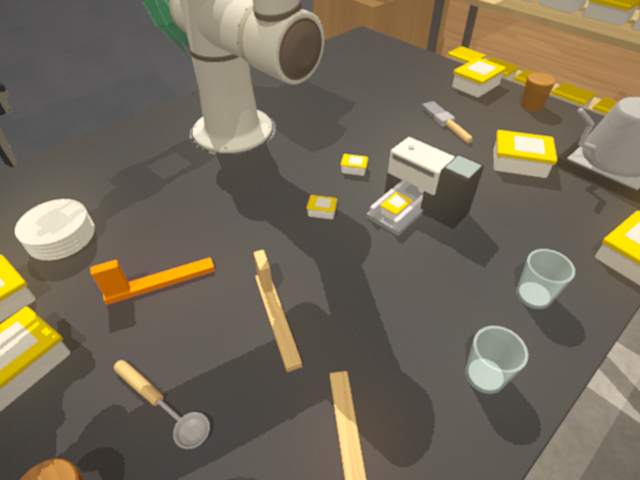

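View pics/top1.png

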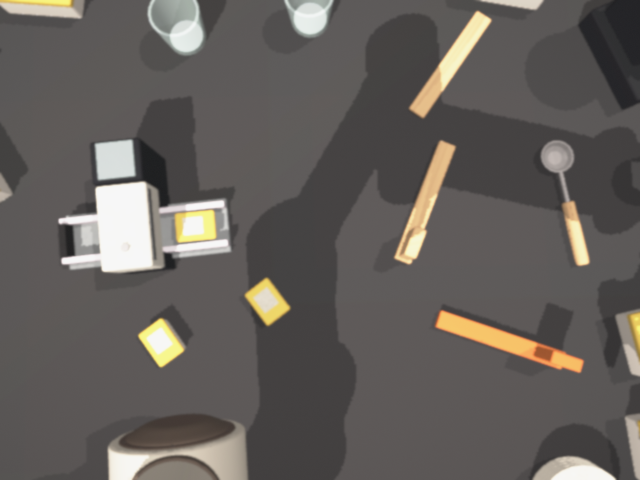

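The scene view shows the push stick (grip at about 262,265; tip near 292,365), the reader with its tub at 397,205, an orange look-alike and a loose slat. In the top view the stick's grip is at (413,243) and its tip at (447,146). The channel mouth is at about (230,228), with the tub at (196,226).

```bash
python3 - <<'E'
from h import *
for n in("top",):
    q=np.load(n+"1.npz",allow_pickle=True); im,d,K=q["im"],q["d"],tuple(q["K"])
    P=cloud(d.astype(float),K); hsv=cv2.cvtColor(im,cv2.COLOR_BGR2HSV)
    def box(name,m,z=None):
        m=m.astype(np.uint8); k,l,s,_=cv2.connectedComponentsWithStats(m)
        for i in np.argsort(-s[1:,4])[:3]+1:
            if s[i,4]<60: continue
            X=P[l==i]; 
            xy=(ray(np.argwhere(l==i)[:,::-1],z,K) if z is not None else X)[:,:2].astype(np.float32)
            print(name,s[i],"z",np.percentile(X[:,2],[5,50,95]).round(1),"rect",[np.round(a,1) for a in cv2.minAreaRect(xy)],cv2.boxPoints(cv2.minAreaRect(xy)).round(0).tolist())
    v,u=np.mgrid[:480,:640]
    z=P[...,2]
    roi=(u>385)&(u<465)&(v>130)&(v<275)
    print("table z",np.median(z[300:400,300:420]))
    box("bar",roi&(hsv[...,1]>70)&(z>9)&(z<18),14)
    box("grip",roi&(z>70),82)
    rr=(u>50)&(u<245)&(v>130)&(v<285)
    box("walls",rr&(z>31)&(z<38)&(hsv[...,1]<60),36)
    box("head",rr&(z>112)&(z<124),120)
    box("lid",rr&(hsv[...,1]>120)&(hsv[...,0]>18)&(hsv[...,0]<35)&(z>36),40)
    box("floor",rr&(z>8)&(z<16),12)
E
```

```text
table z -0.5168869054965313
bar [ 394  141   61  123 1601] z [10.7 13.4 16. ] rect [array([ 558.3, -300.3]), array([ 26.5, 199.8]), np.float64(66.6)] [[461.0, -273.0], [645.0, -352.0], [655.0, -328.0], [472.0, -249.0]]
grip [403 226  23  33 406] z [77.4 81.2 83.5] rect [array([ 489.3, -270.3]), array([18.9, 44.6]), np.float64(66.8)] [[465.0, -270.0], [506.0, -288.0], [513.0, -270.0], [473.0, -253.0]]
walls [ 59 215  42  49 475] z [32.7 35.8 37.6] rect [array([511.8, 228.7]), array([68.3, 58.2]), np.float64(4.9)] [[475.0, 255.0], [480.0, 197.0], [548.0, 203.0], [543.0, 261.0]]
walls [162 240  66  20 361] z [33.1 35.6 37.4] rect [array([494.4,  54.3]), array([19.7, 98.3]), np.float64(9.8)] [[476.0, 101.0], [493.0, 4.0], [512.0, 8.0], [496.0, 104.0]]
walls [159 201  65  13 358] z [32.7 35.3 37.5] rect [array([555.7,  59.7]), array([97.4, 16.9]), np.float64(89.5)] [[547.0, 11.0], [564.0, 11.0], [565.0, 108.0], [548.0, 108.0]]
head [  96  139   59  133 4644] z [116.2 119.6 121.9] rect [array([549.1, 133. ]), array([177.2,  72.7]), np.float64(4.9)] [[458.0, 162.0], [464.0, 89.0], [640.0, 104.0], [634.0, 177.0]]
lid [175 210  40  32 255] z [37.  39.7 41.9] rect [array([527.2,  53.1]), array([42.9, 59. ]), np.float64(4.8)] [[503.0, 81.0], [508.0, 22.0], [551.0, 26.0], [546.0, 84.0]]
floor [ 160  183   71   86 1481] z [ 9.3 11.8 14.5] rect [array([534.7,  61.4]), array([134.5, 105.2]), np.float64(4.7)] [[463.0, 108.0], [472.0, 3.0], [606.0, 14.0], [597.0, 119.0]]
floor [ 72 222  29  35 845] z [ 9.5 12.  14.6] rect [array([513.6, 230.6]), array([50.1, 43.4]), np.float64(4.8)] [[487.0, 250.0], [490.0, 207.0], [540.0, 211.0], [537.0, 254.0]]
floor [ 69 261  33   8 176] z [ 9.9 11.7 14. ] rect [array([473.9, 230.3]), array([ 8.8, 49.5]), np.float64(4.8)] [[467.0, 255.0], [472.0, 205.0], [480.0, 206.0], [476.0, 255.0]]
```

```bash
cat >> h.py <<'E'
FD=np.array([-0.0837,0.9965,0]); YF=np.radians(94.8); M=np.array([530.,9,0])
G=np.array([489.3,-270.3,0]); YS=np.radians(-23.4)
def q(y): return [0,np.cos(y/2),np.sin(y/2),0]
H=45
E
python3 - <<'E'
from h import *
for o in(0,np.pi,-np.pi):
    for nm,p,y in(("grasp",G+[0,0,H],YS),("lift",G+[0,0,200],YS),("pre",M-205*FD+[0,0,150],YF),("in",M-205*FD+[0,0,60],YF),("end",M+5*FD+[0,0,60],YF)):
        s=r.inverse_kinematics(list(p),q(y+o)); print(round(o,1),nm,None if s is None else np.round(s,2))
print(r.current_t(),r.current_eef_rot())
E
```

```text
0 grasp [-0.72  0.31  1.78 -0.    1.05  1.26]
0 lift [-0.72  0.13  1.66 -0.    1.35  1.26]
0 pre [-0.55  0.23  1.65 -0.    1.27 -0.63]
0 in [-0.55  0.34  1.71 -0.    1.1  -0.63]
0 end [-0.2   0.22  1.85 -0.    1.07 -0.29]
3.1 grasp [-0.72  0.31  1.78 -0.    1.05 -1.88]
3.1 lift [-0.72  0.13  1.66 -0.    1.35 -1.88]
3.1 pre [-0.55  0.23  1.65 -0.    1.27  2.51]
3.1 in [-0.55  0.34  1.71 -0.    1.1   2.51]
3.1 end [-0.2   0.22  1.85 -0.    1.07  2.86]
-3.1 grasp [-0.72  0.31  1.78 -0.    1.05 -1.88]
-3.1 lift [-0.72  0.13  1.66 -0.    1.35 -1.88]
-3.1 pre [-0.55  0.23  1.65 -0.    1.27  2.51]
-3.1 in [-0.55  0.34  1.71 -0.    1.1   2.51]
-3.1 end [-0.2   0.22  1.85 -0.    1.07  2.86]
0.1 [-8.33667488e-04  9.91959526e-01  1.26552742e-01  8.65435374e-05]
```

```bash
python3 - <<'E'
from h import *
r.open_jaws()
r.move_ptp(list(G+[0,0,160]),q(YS))
r.move_straight(list(G+[0,0,H]),v=120,force_limit=15)
print(r.current_position(),r.current_ft_force())
r.grasp(45)
print(r.current_gripper_width(),r.current_gripper_force())
r.move_straight(list(G+[0,0,H+100]),v=120)
r.move_ptp(list(M-205*FD+[0,0,H+80]),q(YF))
print(r.current_position(),r.current_gripper_width(),r.current_t())
for n in("scene","top"):
    im,d,K=cam(n); cv2.imwrite(f"pics/{n}2.png",im); np.savez(f"{n}2.npz",im=im,d=d,K=np.array(K,dtype=object))
P=cloud(d.astype(float),K); hsv=cv2.cvtColor(im,cv2.COLOR_BGR2HSV)
# stick bar, in feed coords
L=P-M; x=L@FD; y=L@np.array([-0.9965,-0.0837,0]); z=P[...,2]
m=(hsv[...,1]>70)&(x>-240)&(x<0)&(abs(y)<40)&(z>60)&(z<120)
for a in range(-200,0,20):
    k=m&(x>a)&(x<a+20)
    if k.sum()>10: print(a,k.sum(),np.round([x[k].max(),np.median(z[k]),y[k].min(),y[k].max(),np.median(y[k])],1))
E
```

```text
[ 489.93355979 -270.87293167   45.92619744] [-0.63370029  0.38109731  0.05330525]
17.702925843981028 44.99420642852783
[ 547.03195131 -195.35843457  124.80055901] 17.898767868670383 6.8333
-180 267 [-160.    93.4  -12.9   13.4    0.9]
-160 269 [-140.1   93.4  -13.1   13.2    0.6]
-140 269 [-120.1   93.4  -12.8   13.3    0.9]
-120 254 [-100.1   93.5  -13.3   13.1    1.6]
-100 123 [-83.9  93.4  -6.5  13.1   6.2]
```

View pics/scene2.png

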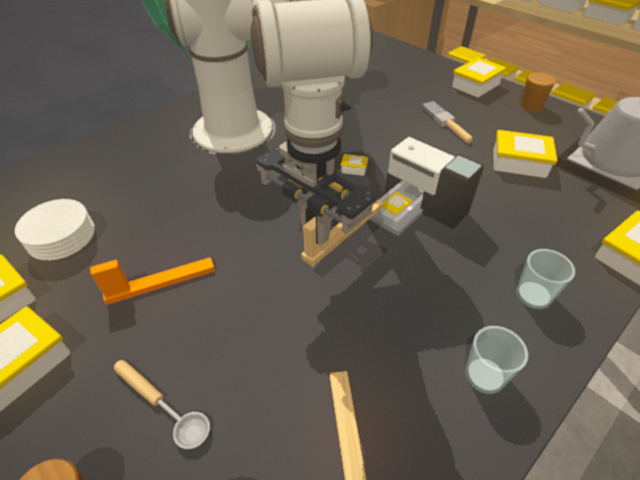

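The stick is held straight and level, grip near (320,235), with its tip just before the mouth. Next I insert it and push.

```bash
python3 - <<'E'
from h import *
Z=[0,0,H+14.5]
def S(s,a=''): p=np.array(r.current_position()); print(a,s,"x",round((p-M)@FD,1),np.round(p,1),np.round(r.current_ft_force(),1),round(r.current_t(),2))
S(r.move_straight(list(M-205*FD+Z),v=80,force_limit=15))
S(r.move_straight(list(M-165*FD+Z),v=60,force_limit=10))
S(r.move_straight(list(M-20*FD+Z),v=40,force_limit=10))
S(r.move_straight(list(M+9*FD+Z),v=15,force_limit=4))
r.wait(.2); S(0)
for n in("scene","top"):
    im,d,K=cam(n); cv2.imwrite(f"pics/{n}3.png",im); np.savez(f"{n}3.npz",im=im,d=d,K=np.array(K,dtype=object))
E
```

```text
False x -205.3 [ 547.6 -195.6   60.1] [ 0.2  0.1 -0.9] 7.9
 False x -165.1 [ 543.9 -155.6   59.6] [-0.9  0.5 -1.3] 8.72
 False x -20.0 [531.7 -11.   59.5] [-0.6 -0.8 -0.5] 12.49
 True x 3.4 [529.5  12.4  59.2] [ 0.5 -2.2 -0.6] 13.91
 0 x 3.4 [528.9  12.3  58.5] [ 0.5 -1.   0.4] 14.11
```

View pics/top3.png

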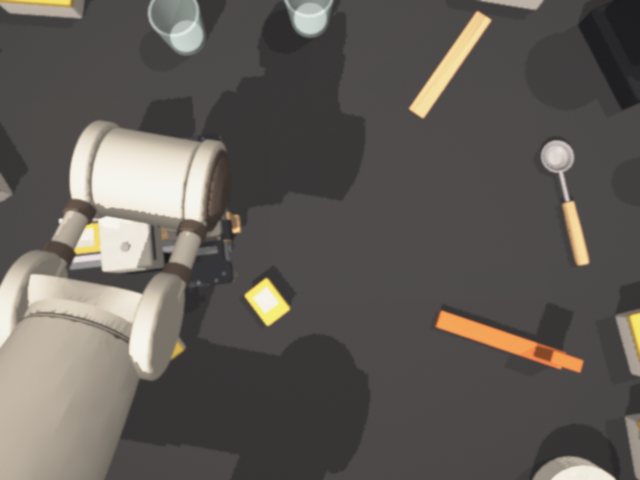

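The tub's lid now shows at the far end (about 88,238). I'll press a little further to confirm it is seated, draw out, then measure.

```bash
python3 - <<'E'
from h import *
Z=[0,0,H+14.5]
def S(s,a=''): p=np.array(r.current_position()); print(a,s,"x",round((p-M)@FD,1),np.round(p,1),np.round(r.current_ft_force(),1),round(r.current_t(),2))
S(r.move_straight(list(M+9*FD+Z),v=10,force_limit=6))
S(r.move_straight(list(M-215*FD+Z),v=90,force_limit=12))
im,d,K=cam("top"); cv2.imwrite("pics/top4.png",im)
P=cloud(d.astype(float),K); hsv=cv2.cvtColor(im,cv2.COLOR_BGR2HSV); z=P[...,2]
x=(P-M)@FD
for nm,m in(("lid",(hsv[...,1]>110)&(hsv[...,0]>18)&(hsv[...,0]<35)&(z>35)&(z<45)&(x>100)&(x<260)),("tubtop",(z>37.5)&(z<45)&(x>165)&(x<236)&(abs((P-M)@np.array([-.9965,-.0837,0]))<24))):
    k,l,s,_=cv2.connectedComponentsWithStats(m.astype(np.uint8)); i=1+np.argmax(s[1:,4]); q_=ray(np.argwhere(l==i)[:,::-1],40,K); a=(q_-M)@FD; print(nm,s[i],a.min(),a.max())
for zz in (36,): pass
E
```

```text
True x 3.5 [529.1  12.4  58.8] [-0.7 -1.9 -0.3] 14.52
 False x -214.7 [ 548.  -205.    59.5] [-0.1  0.  -1.1] 17.09
lid [ 65 223  35  32 558] 190.04518041673813 240.16629716754352
tubtop [ 67 223  33  31 834] 189.5918433366612 236.53734141720307
```

View pics/top4.png

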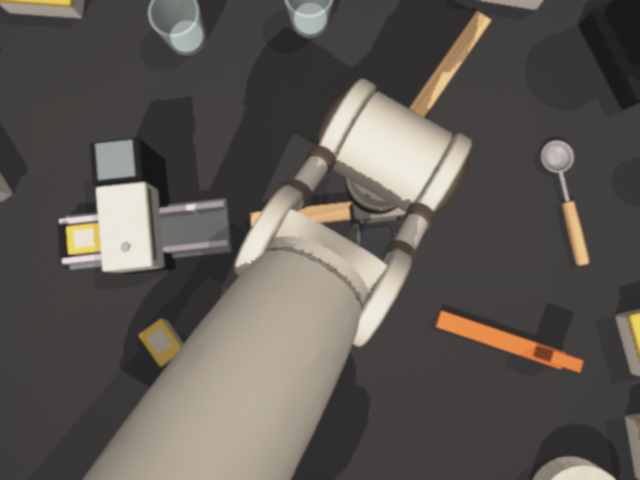

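The tub's lid (84,238) is at the far end; its front edge measures x = 240, which puts it against the stop. The stick is out of the mouth, so I'll back off and set it down.

```bash
python3 - <<'E'
from h import *
def S(s,a=''): p=np.array(r.current_position()); print(a,s,"x",round((p-M)@FD,1),np.round(p,1),np.round(r.current_ft_force(),1),round(r.current_t(),2))
D=M-290*FD
S(r.move_straight(list(D+[0,0,H+14.5]),v=100))
S(r.move_straight(list(D+[0,0,H+4]),v=40))
S(r.move_straight(list(D+[0,0,H-4]),v=8,force_limit=3))
r.open_jaws(); r.wait(.3); print(r.current_gripper_width())
p=r.current_position()
S(r.move_straight([p[0],p[1],190],v=120))
r.move_ptp([330,-480,250],q(YF)); r.wait(.3); S(0)
im,d,K=cam("top"); cv2.imwrite("pics/top5.png",im)
P=cloud(d.astype(float),K); hsv=cv2.cvtColor(im,cv2.COLOR_BGR2HSV); z=P[...,2]
x=(P-M)@FD; y=(P-M)@np.array([-.9965,-.0837,0])
m=(hsv[...,1]>70)&(x>-400)&(x<-50)&(abs(y)<60)&(z>7)
for a in range(-340,-100,20):
    k=m&(x>a)&(x<a+20)
    if k.sum()>10: print(a,k.sum(),np.round([x[k].min(),x[k].max(),np.median(z[k]),y[k].min(),y[k].max()],1))
E
```

```text
False x -289.5 [ 554.1 -279.5   59.3] [-0.3  0.1 -1.1] 18.04
 False x -289.5 [ 554.  -279.5   48.4] [ 0.2  0.3 -1.7] 18.45
 True x -290.2 [ 554.4 -280.2   44.9] [ 0.4 -1.5  4.3] 19.07
91.96789118971928
 False x -289.2 [ 553.2 -279.2  188.8] [-0.2 -0.7 -0.2] 21.89
 0 x -470.1 [ 330.6 -479.5  249.8] [ 0.2  0.1 -0.2] 23.37
-320 79 [-313.2 -300.1   42.1   -8.6   13.4]
-300 158 [-299.8 -280.1   54.3   -9.    13.4]
-280 325 [-279.9 -260.    56.1  -13.    13.3]
-260 122 [-259.8 -240.    13.1  -12.9   13.4]
-240 72 [-239.9 -221.1   12.8  -12.9   13.4]
-220 27 [-219.9 -200.8   13.5  -12.7   13. ]
-200 23 [-199.1 -180.3   13.4  -13.1   13.1]
-180 26 [-179.  -161.2   13.5  -13.    13.3]
-160 25 [-160.  -140.9   12.7  -13.3   13.2]
-140 29 [-139.7 -120.2   12.3  -12.9   13. ]
-120 40 [-119.3 -113.4   13.7  -12.7   12.5]
```

View pics/top5.png

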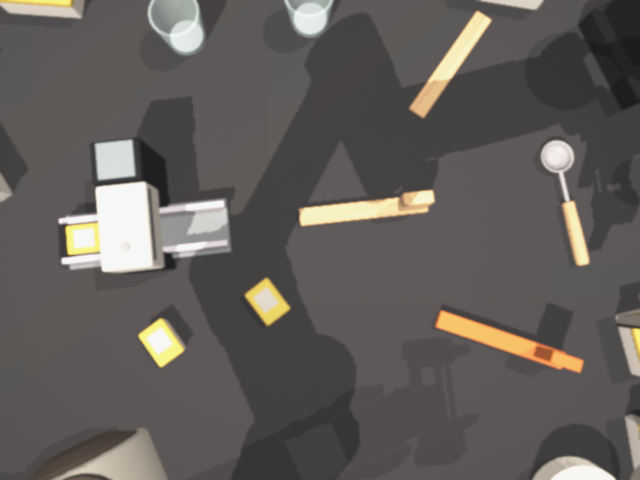

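The stick lies flat with its grip up (tip at 300,216; grip at 417,200), clear of the reader. The tub is at the stop (84,238) and nothing else has moved.

```bash
python3 -c "
from rig import r
print(r.job_done())"
```

```text
the job is handed in; nothing more can be done
None
```

The job is handed in: the tub measures up against the stop, and the push stick lies flat, grip up, about 115 mm clear of the channel mouth; it took about 23 s, and the gripper never touched the tub.

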